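# Scoop the full-size turned balls out of the sorting tray

## Robot

A 6-joint arm with a two-finger parallel gripper is mounted at the origin on the work surface. World frame = base frame: x ahead of the robot, y to its left, z up, the work surface at z = 0. Lengths are in m, angles in rad, forces in N, time in s.
With the tool pointing down it reaches from about 0.15 to 0.775 m from the base axis. Payload 6.1 kg.
Tool frame: the origin (TCP) lies at the very end of the fingers, on their centre line; the grasp point (between the pads) lies 19 mm behind it (robot.grip_depth is the distance from the TCP to the grasp point, in m); z points along the fingers, y is the line along which they close (so a half turn about z gives the same grasp; the last joint's range is limited). The gripper opens to 85 mm and grips with 20 to 120 N. Pads are 22 mm wide; open, the fingers measure 114 mm over their backs; the gripper's body (76 mm by 85 mm) begins 54 mm behind the grasp point. The pads swing forward as they close: fully open they stand 13 mm farther back than shut.
Start: joints at [-1.341, 0.126, -0.04, 1.405, 0, 1.571], TCP at [0.12, -0.511, 0.231] pointing down, gripper open.
Joint ranges: [-2.72, 2.72], [-0.95, 1.95], [-1.27, 1.35], [-1.78, 2.02], [-1.46, 1.47], [-3.14, 3.14]. Speed limits (rad/s): [2.39, 2.39, 3.01, 3.14, 3.14, 3.14].

## Interface

Orientations are given as a rotation vector (axis times angle).
In Python, from rig import robot gives the robot as it stands.
- The arm moves only by the shell command python3 -m inch 'ROWS' [OPENING]. ROWS is JSON, a list of rows, each an object of numbers: "tx", "ty", "tz": the shift along the tool's x, y, z as a fraction of full scale; "spin": the turn about the tool's z as a fraction of full scale. In form: [{"tx": .., "ty": .., "tz": .., "spin": ..}, ...]. A call has 1 to 20 rows; each row shifts and turns the commanded pose from where the row before left it, along the tool's axes as they then stand; what a row does not reach is not made up. Full scale, the value 1, is 0.025 m for a shift and 4 degrees for a turn. A row lasts 1/12 s, in which the tool goes at most 41.7 mm and 7.16 degrees, less where a joint would pass 70% of its speed; a pose out of reach is approached as far as the arm can. A call with a number of a shift or a turn outside -1 to 1 is refused whole. A call with a gripper value outside its range is refused whole. OPENING is the opening, from -1 (shut) to 1 (fully open), so that 0 is half open, set as the call begins (- or left out, the last holds). The fingers move at their own pace and stop on an object; the grip force is fixed at half the most. Time passes only in rows, so rows that do not move let the fingers close. It gives the time, the measured TCP pose, the force, the opening and the grip force at its end, in the units of the state.
- robot.observe(): the state, without advancing time (a new reading comes with each control period).
- robot.snapshot(name): name is "scene" or "top" or "wrist"; returns a dict with "frame" (480x640x3 uint8, red, green, blue), "z_map" (480x640 float32, m along the optical axis (not along the pixel's ray), 0 where there is no reading), "fx", "fy", "cx", "cy" (pixels), "rvec" (rotation vector, rad) and "tvec" (3), from world to camera coordinates, as OpenCV has them. Camera axes: x right, y down, z forward; pixel columns grow to the right and rows downward; lengths in m; the calibration is good to about 2 mm. A picture is of the moment at which its call begins.
- robot.job_done(): hands the job in; it is judged then, once.
The state is a dict: "t": time; "q": joint angles; "qd": joint speeds; "tau": joint torques, N m; "ee_pos": TCP position; "orientation": TCP orientation; "wrist_force": force on the tool from outside, world axes, zero at the start; "wrist_torque": the same for the moment, N m; "opening": finger opening in m; "grasp_force": force on a finger pad.
Only numpy, scipy, OpenCV 4.12 (cv2) and the standard library are available. Lean on these libraries where they do the work, as an engineer would, in place of code of your own. Each camera call takes 0.05 s, during which the arm holds its last target. There are 200 camera calls.

## Task

The sorting tray holds three full-size turned wooden balls mixed with four undersized ones. Use the wire scoop to lift the full-size balls out, letting the undersized ones drop through and stay in the tray, and tip them gently from close above into the wooden bowl; the gripper itself must not touch any ball. Then stand the scoop upright on the bench again, clear of tray and bowl, and let go, without disturbing the other things on the bench.

Things in the scene. Friction and masses are not known exactly. Their poses are not given: they have to be found in the camera images.
- scoop_grip (a point): Loose wire scoop, 0.18 kg: centre of its dark wooden cross bar, 100 mm above the scoop's underside. Scoop axes: z up as it stands, x to its BACK (open mouth faces -x). Bar 22 mm thick along x (grasp across this), 104 mm long along y, 24 mm high, held at y = +-45 mm by 6 mm steel arms that lean back and down to the back plate.
- scoop_tip (a point): Free tip of the scoop's middle wire, 82 mm in front (-x) of the bar and 98 mm below its centre, same axes. The scoop's bottom is five straight 4 mm wires along x at y = -60, -30, 0, 30, 60 mm, all ending here in the open mouth: slots 26 mm wide. Low side rails at y = +-66 mm, 26 mm high, end 27 mm behind the tips. Overall 136 mm wide.
- scoop_back (a point): Middle of the scoop's flat upright back plate (inner face), 25 mm behind the bar and 21 mm above the underside, same axes. Plate 3 mm thick, 134 mm wide, its top 41 mm above the underside. The scoop is 110 mm long from tips to the rear of this plate.
- tray: Fixed grey tray; origin on the bench, floor top 8 mm above. Inside 150 mm wide (y = +-75 mm), flat floor from x = -135 to 139 mm. Walls 6 mm thick, tops at z = 58 mm, upright but for the one at -x, which leans outward.
- tray_foot (a point): Foot of the tray's leaning end wall, mid-width, on the floor's top (tray x = -135 mm), axes as the tray's. From here the wall rises towards -x at 65 degrees to the floor (its top 23 mm further out, 50 mm up). The balls can be swept against it.
- tray_clear (a point): Middle of the tray's empty part, on the floor's top, mid-width, 200 mm in +x from the foot of the leaning wall, axes as the tray's. At the start all of every ball lies more than 70 mm to -x of here and the upright end wall is 74 mm to +x: the scoop fits between, standing on the floor, mouth to -x.
- dish: Fixed turned wooden bowl, rim 180 mm across, 55 mm high, wall 6 mm, round. Origin at the centre of its underside on the bench.
- keeper0: Full-size turned wooden ball, 36 mm diameter, about 20 g, to go into the bowl; origin at its centre. Waxed: it rolls freely and slides easily on the wires (friction about 0.3).
- keeper1: Full-size turned wooden ball, 36 mm diameter, about 20 g, to go into the bowl; origin at its centre. Waxed: it rolls freely and slides easily on the wires (friction about 0.3).
- keeper2: Full-size turned wooden ball, 36 mm diameter, about 20 g, to go into the bowl; origin at its centre. Waxed: it rolls freely and slides easily on the wires (friction about 0.3).
- small0: Undersized wooden ball, 20 mm diameter, about 10 g, to stay in the tray; origin at its centre. Waxed: it rolls freely and slides easily on the wires (friction about 0.3).
- small1: Undersized wooden ball, 20 mm diameter, about 10 g, to stay in the tray; origin at its centre. Waxed: it rolls freely and slides easily on the wires (friction about 0.3).
- small2: Undersized wooden ball, 20 mm diameter, about 10 g, to stay in the tray; origin at its centre. Waxed: it rolls freely and slides easily on the wires (friction about 0.3).
- small3: Undersized wooden ball, 20 mm diameter, about 10 g, to stay in the tray; origin at its centre. Waxed: it rolls freely and slides easily on the wires (friction about 0.3).
- scoop: The same scoop, origin at the middle of its underside, 100 mm below point scoop_grip, same axes.
- sanding_block: Bystander: loose cork block 70 x 45 x 30 mm; origin under its centre.
- spindle: Bystander: small turned spindle, loose, 44 mm across, 58 mm high; origin under its centre.
- glue: Bystander: loose white bottle, 52 mm across, 130 mm high; origin under its centre.
- wax_tin: Bystander: loose flat tin, 76 mm across, 45 mm high; origin under its centre.
There are look-alikes about, which are no part of the job. What is shaped like the keeper0 but blue, green or orange is not meant.

How it is judged:
By the outcome, as a careful person would: the job done as asked, in the order asked, and still so for the second after the job is handed in, with the robot touching nothing.
It also fails if it takes over 72 s, if anything falls off the work surface, if the arm or the gripper's body presses on something with over 40 N, if the wrist force passes 120 N, or if a joint passes its speed limit or range.

## Working session

There is one attempt and no reset: what is moved stays moved. The work goes in short steps, Python scripts to look and compute and a shell command to move; the robot and the scene stay as the last step left them, time stands still between calls to the robot, and variables do not carry over. Pictures are saved under pics/ and viewed, at most 10 in all, crops included, and the job is handed in when it is done.

```bash
mkdir -p pics; cat > h.py <<'E'
import numpy as np,cv2
from rig import robot
def snap(n,f=None):
    s=robot.snapshot(n)
    if f: cv2.imwrite('pics/'+f,s['frame'][:,:,::-1])
    R=cv2.Rodrigues(np.array(s['rvec'],float))[0]; t=np.array(s['tvec'],float).ravel()
    return s,R,t
def cloud(s,R,t):
    v,u=np.mgrid[0:480,0:640]; z=s['z_map']
    p=np.stack([(u-s['cx'])/s['fx']*z,(v-s['cy'])/s['fy']*z,z],-1)
    return (p-t)@R   # world
def onplane(s,R,t,u,v,h):
    d=R.T@np.array([(u-s['cx'])/s['fx'],(v-s['cy'])/s['fy'],1.]); c=-R.T@t
    return c+d*(h-c[2])/d[2]
E
python3 - <<'E'
from h import *
for n in('top','scene'):
    s,R,t=snap(n,n+'0.png'); np.savez(n+'0.npz',c=cloud(s,R,t),f=s['frame'],K=[s['fx'],s['fy'],s['cx'],s['cy']],R=R,t=t)
    print(n,-R.T@t,s['fx'])
o=robot.observe();print(o['t'],o['ee_pos'],o['orientation'],o['opening'],o['wrist_force'])
E
```

```text
top [0.4093334  0.04846813 1.13561375] 537.5354078071928
scene [1.37286444 0.44906803 1.03709501] 523.1237147029776
0.1 [ 0.1195029  -0.51085406  0.23060899] [-3.11946590e+00 -3.60024761e-01  2.70160098e-04] 0.08554080684849237 [-0.11406073 -0.02631975 -0.8129779 ]
```

View pics/top0.png

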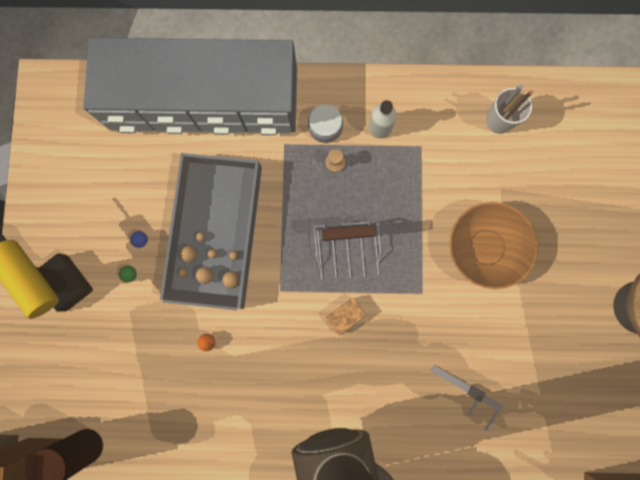

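View pics/scene0.png

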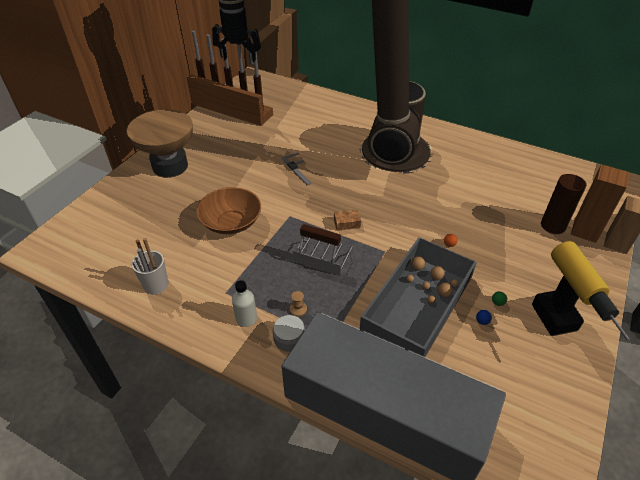

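Top view: image up is +x and image left is +y. The tray has its leaning end at the bottom, near (202,303). The keepers look like (189,254), (204,275) and (230,279). The smalls are about (200,237), (211,254), (233,255) and (182,272). The scoop bar is at (350,232) with its mouth facing down-image, and the bowl is at (494,246). The blue (139,239), green (127,273) and orange (206,342) balls lie outside the tray and are look-alikes, so I'll leave them.

```bash
python3 - <<'E'
import numpy as np,cv2
d=np.load('top0.npz');c=d['c'];f=d['f']
crop=f[145:315,150:430];cv2.imwrite('pics/crop0.png',cv2.resize(crop[:, :],None,fx=2.85,fy=2.85,interpolation=cv2.INTER_CUBIC)[:, :800])
for n,u,v in [('k',189,254),('k',204,275),('k',230,279),('s',200,237),('s',211,254),('s',233,255),('s',182,272)]:
    r=18 if n=='k' else 10
    p=c[v-3:v+4,u-3:u+4].reshape(-1,3); q=p[p[:,2]>p[:,2].max()-.004]
    print(n,u,v,'top',q.mean(0).round(4),p[:,2].max().round(3))
def box(u0,u1,v0,v1,h0,h1):
    p=c[v0:v1,u0:u1].reshape(-1,3); return p[(p[:,2]>h0)&(p[:,2]<h1)]
b=box(310,395,215,250,.095,.13); m=b.mean(0); r=cv2.minAreaRect((b[:,:2]*1000).astype(np.float32)); print('bar',len(b),m.round(4),r)
w=box(155,265,148,315,.050,.066); print('tray',cv2.minAreaRect((w[:,:2]*1000).astype(np.float32)),w[:,2].mean())
print(cv2.boxPoints(cv2.minAreaRect((w[:,:2]*1000).astype(np.float32))).round())
fl=box(170,255,160,300,.003,.013); rr=cv2.minAreaRect((fl[:,:2]*1000).astype(np.float32));print('floor',rr,np.median(fl[:,2]))
k=box(440,550,195,295,.048,.062);e=cv2.minEnclosingCircle((k[:,:2]*1000).astype(np.float32));print('bowl',e,k[:,2].max())
E
```

```text
k 189 254 top [0.5112 0.3348 0.044 ] 0.046
k 204 275 top [0.4093 0.0485 1.1356] 1.136
k 230 279 top [0.4612 0.2472 0.0457] 0.048
s 200 237 top [0.5503 0.3165 0.03  ] 0.032
s 211 254 top [0.5137 0.2918 0.0289] 0.031
s 233 255 top [0.5114 0.2471 0.028 ] 0.03
s 182 272 top [0.4093 0.0485 1.1356] 1.136
bar 650 [0.551  0.0104 0.1114] ((551.9215087890625, 10.161605834960938), (22.39689064025879, 103.89707946777344), 5.736338138580322)
tray ((559.010498046875, 290.51513671875), (163.7977752685547, 309.5815734863281), 84.94102478027344) 0.05690676969656539
[[398. 223.]
 [706. 195.]
 [720. 358.]
 [412. 386.]]
floor ((567.83984375, 297.88720703125), (298.5534362792969, 182.60789489746094), 2.267925262451172) 0.008270439163696694
bowl ((538.6188354492188, -284.3575134277344), 89.7857666015625) 0.06070218200886629
```

View pics/crop0.png

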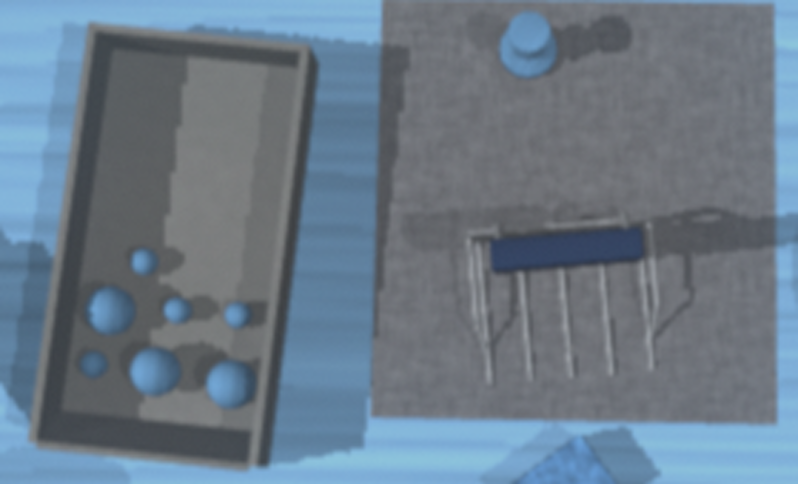

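The crop shows the keepers at (189,254), (204.4,275.5) and (231.4,279.7) in full-image pixels. They are wood-coloured and about twice the diameter of the four smalls. The tray and bar sizes match the description. I'll turn the gripper first and work out the ball lanes in the tray frame.

```bash
cat >> h.py <<'E'
def need(x,y,z,ang):  # tool y to world angle ang(deg); prints units
    o=robot.observe();R=cv2.Rodrigues(np.array(o['orientation'],float))[0];p=np.array(o['ee_pos'])
    cur=np.degrees(np.arctan2(R[1,1],R[0,1])); d=np.array([x,y,z])-p
    print('t',round(o['t'],2),'p',p.round(4),'yang',cur.round(2),'tilt',np.degrees(np.arccos(-R[2,2])).round(2),'units now-axes',(R.T@d/.025).round(2),'spin',round(-(ang-cur)/4,2),'after spin',end=' ')
    a=np.radians(ang);yt=np.array([np.cos(a),np.sin(a),0]);zt=np.array([0,0,-1]);xt=np.cross(yt,zt)
    print((np.array([xt@d,yt@d,zt@d])/.025).round(2),'q6',round(o['q'][5],2),'F',np.round(o['wrist_force'],1),'open',round(o['opening'],4),round(o['grasp_force'],1))
E
python3 - <<'E'
from h import *
d=np.load('top0.npz');s=dict(zip(('fx','fy','cx','cy'),d['K']));R,t=d['R'],d['t']
for n,u,v,h in [('k0',188.9,254.1,.026),('k1',204.4,275.5,.026),('k2',231.4,279.7,.026),('s',200,237,.018),('s',212,254,.018),('s',233,255.5,.018),('s',182.5,272.5,.018)]:
    p=onplane(s,R,t,u,v,h)[:2]*1000-[568.8,289.7]; a=np.radians(-5.1); x=np.array([np.cos(a),np.sin(a)])
    print(n,(p@x).round(1),(p@[-x[1],x[0]]).round(1))
E
python3 -m inch '[{"spin":-1},{"spin":-1},{"spin":-1},{"spin":-1},{"spin":-1},{"spin":-1},{"spin":-1},{"spin":-1},{"spin":-1},{"spin":-1},{"spin":-1},{"spin":-1},{"spin":-1},{"spin":-1},{"spin":-1},{"spin":-1},{"spin":-1},{"spin":-1},{"spin":-1},{"spin":-1}]' 1
python3 -c "from h import *; need(.552,.010,.231,5.7)"
```

```text
k0 -60.9 43.2
k1 -101.4 5.0
k2 -104.0 -51.6
s -22.1 27.2
s -55.0 -2.8
s -53.4 -46.9
s -99.9 53.2
t 0.1 p [ 0.1195 -0.5109  0.2306] yang -76.83 tilt 0.08 units now-axes [ 2.159e+01 -1.635e+01  1.000e-02] spin -20.63 after spin [19.01 19.28 -0.02] q6 1.57 F [-0.1 -0.  -0.8] open 0.0855 0.0schema error: expected keys tx, ty, tz, spin
```

```bash
python3 -m inch '[{"tx":1,"ty":0.1,"tz":0,"spin":-1},{"tx":1,"ty":0.1,"tz":0,"spin":-1},{"tx":1,"ty":0.1,"tz":0,"spin":-1},{"tx":1,"ty":0.1,"tz":0,"spin":-1},{"tx":1,"ty":0.1,"tz":0,"spin":-1},{"tx":1,"ty":0.1,"tz":0,"spin":-1},{"tx":1,"ty":0.1,"tz":0,"spin":-1},{"tx":1,"ty":0.1,"tz":0,"spin":-1},{"tx":1,"ty":0.1,"tz":0,"spin":-1},{"tx":1,"ty":0.1,"tz":0,"spin":-1},{"tx":1,"ty":0.1,"tz":0,"spin":-1},{"tx":1,"ty":0.1,"tz":0,"spin":-1},{"tx":1,"ty":0.1,"tz":0,"spin":-1},{"tx":1,"ty":0.1,"tz":0,"spin":-1},{"tx":1,"ty":0.1,"tz":0,"spin":-1},{"tx":1,"ty":0.1,"tz":0,"spin":-1},{"tx":1,"ty":0.1,"tz":0,"spin":-1},{"tx":1,"ty":0.1,"tz":0,"spin":-1},{"tx":1,"ty":0.1,"tz":0,"spin":-1},{"tx":1,"ty":0.1,"tz":0,"spin":-1}]' 1
python3 -c "from h import *; need(.552,.010,.231,5.7)"
```

```text
t: 1.77
ee_pos: [0.4443, -0.1801, 0.2308]
orientation: [-2.155, -2.285, 0.0]
wrist_force: [0.2, -0.0, 0.5]
opening: 0.0856
grasp_force: 0.0
t 1.77 p [ 0.4443 -0.1801  0.2308] yang 3.37 tilt 0.05 units now-axes [ 7.34  4.75 -0.01] spin -0.58 after spin [ 7.14  5.04 -0.01] q6 1.13 F [ 0.2 -0.   0.5] open 0.0856 0.0
```

```bash
python3 -m inch '[{"tx":0.9,"ty":0.6,"tz":0,"spin":-0.1},{"tx":0.9,"ty":0.6,"tz":0,"spin":-0.1},{"tx":0.9,"ty":0.6,"tz":0,"spin":-0.1},{"tx":0.9,"ty":0.6,"tz":0,"spin":-0.1},{"tx":0.9,"ty":0.6,"tz":0,"spin":-0.1},{"tx":0.9,"ty":0.6,"tz":0,"spin":-0.1},{"tx":0.9,"ty":0.6,"tz":0,"spin":0},{"tx":0.5,"ty":0.6,"tz":0,"spin":0},{"tx":0,"ty":0,"tz":0,"spin":0},{"tx":0,"ty":0,"tz":0,"spin":0}]' 1
python3 - <<'E'
from h import *
need(.552,.010,.081,5.7)
s,R,t=snap('wrist','w1.png');c=cloud(s,R,t).reshape(-1,3)
b=c[(c[:,2]>.100)&(c[:,2]<.125)&(abs(c[:,0]-.55)<.05)&(abs(c[:,1]-.01)<.08)]
if len(b): print(len(b),b.mean(0),cv2.minAreaRect((b[:,:2]*1000).astype(np.float32)))
E
```

```text
t: 2.6
ee_pos: [0.5506, -0.0018, 0.2305]
orientation: [-2.108, -2.328, 0.002]
wrist_force: [0.3, 0.3, 0.6]
opening: 0.0854
grasp_force: 0.0
t 2.6 p [ 0.5506 -0.0018  0.2305] yang 5.67 tilt 0.09 units now-axes [0.46 0.11 5.98] spin -0.01 after spin [0.46 0.1  5.98] q6 1.47 F [0.3 0.3 0.6] open 0.0854 0.0
5083 [0.55262022 0.01446645 0.1121278 ] ((553.0042114257812, 10.993236541748047), (22.05214500427246, 103.70124816894531), 5.830356121063232)
```

View pics/w1.png

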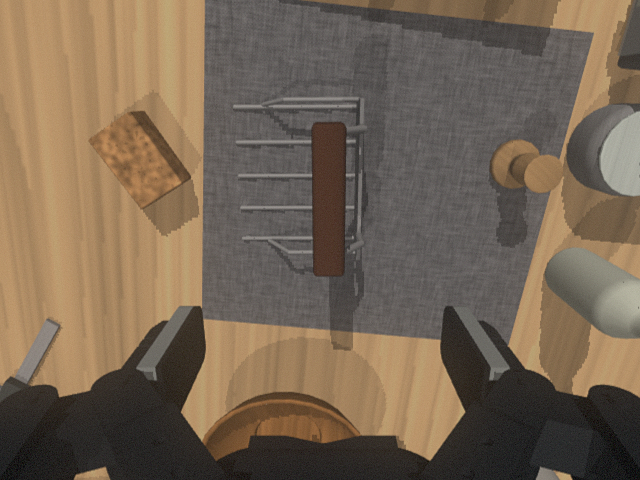

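The wrist view shows the bar at about (328,200) between the open fingers, square to them. Its centre is at (0.553, 0.011). Descending to grip.

```bash
python3 -m inch '[{"tx":0.25,"ty":0.06,"tz":0.8,"spin":0},{"tx":0.25,"ty":0.06,"tz":0.8,"spin":0},{"tx":0,"ty":0,"tz":0.8,"spin":0},{"tx":0,"ty":0,"tz":0.8,"spin":0},{"tx":0,"ty":0,"tz":0.8,"spin":0},{"tx":0,"ty":0,"tz":0.8,"spin":0},{"tx":0,"ty":0,"tz":0.7,"spin":0},{"tx":0,"ty":0,"tz":0.5,"spin":0},{"tx":0,"ty":0,"tz":0,"spin":0},{"tx":0,"ty":0,"tz":0,"spin":0}]' 1
python3 -m inch '[{"tx":0,"ty":0,"tz":0,"spin":0},{"tx":0,"ty":0,"tz":0,"spin":0},{"tx":0,"ty":0,"tz":0,"spin":0},{"tx":0,"ty":0,"tz":0,"spin":0},{"tx":0,"ty":0,"tz":0,"spin":0},{"tx":0,"ty":0,"tz":0,"spin":0},{"tx":0,"ty":0,"tz":0,"spin":0},{"tx":0,"ty":0,"tz":0,"spin":0}]' -1
python3 -c "from h import *; need(.653,.279,.240,-5.1)"
```

```text
t: 3.48
ee_pos: [0.5514, 0.0093, 0.0811]
orientation: [-2.112, -2.325, 0.002]
wrist_force: [-0.6, -1.0, -0.6]
opening: 0.0852
grasp_force: 0.0
t: 4.15
ee_pos: [0.5528, 0.0103, 0.0819]
orientation: [2.11, 2.326, 0.001]
wrist_force: [-1.4, -0.2, 5.5]
opening: 0.0217
grasp_force: 59.5
t 4.15 p [0.5528 0.0103 0.0819] yang 5.57 tilt 0.07 units now-axes [10.31  5.04 -6.32] spin 2.67 after spin [11.06  3.04 -6.32] q6 1.49 F [-1.4 -0.2  5.5] open 0.0217 59.5
```

```bash
python3 -m inch '[{"tx":0,"ty":0,"tz":-0.5,"spin":0},{"tx":0,"ty":0,"tz":-0.8,"spin":0},{"tx":0,"ty":0,"tz":-0.9,"spin":0},{"tx":0.4,"ty":0.2,"tz":-0.9,"spin":0},{"tx":0.9,"ty":0.4,"tz":-0.9,"spin":0.3},{"tx":0.9,"ty":0.4,"tz":0,"spin":0.3},{"tx":0.9,"ty":0.4,"tz":0,"spin":0.3},{"tx":0.9,"ty":0.4,"tz":0,"spin":0.3},{"tx":0.9,"ty":0.4,"tz":0,"spin":0.3},{"tx":0.9,"ty":0.4,"tz":0,"spin":0.3},{"tx":0.9,"ty":0.3,"tz":0,"spin":0.3},{"tx":0.9,"ty":0.3,"tz":0,"spin":0.3},{"tx":0.9,"ty":0.3,"tz":0,"spin":0.3},{"tx":0.9,"ty":0.3,"tz":0,"spin":0},{"tx":0.9,"ty":0.2,"tz":0,"spin":0},{"tx":0.5,"ty":0.1,"tz":0,"spin":0},{"tx":0,"ty":0,"tz":0,"spin":0},{"tx":0,"ty":0,"tz":0,"spin":0}]'
python3 - <<'E'
from h import *
need(.6521,.2782,.092,-5.1)
s,R,t=snap('top','t2.png');c=cloud(s,R,t);im=s['frame'][:,:,::-1][130:330,130:330]
cv2.imwrite('pics/t2.png',cv2.resize(im,None,fx=3,fy=3,interpolation=cv2.INTER_CUBIC))
s,R,t=snap('scene'); cv2.imwrite('pics/s2.png',cv2.resize(s['frame'][:,:,::-1][180:400,300:560],None,fx=2.7,fy=2.7,interpolation=cv2.INTER_CUBIC))
E
```

```text
t: 5.65
ee_pos: [0.6558, 0.2808, 0.1798]
orientation: [-2.319, -2.119, 0.003]
wrist_force: [-0.0, -1.0, -1.7]
opening: 0.021
grasp_force: 59.0
t 5.65 p [0.6558 0.2808 0.1798] yang -5.17 tilt 0.13 units now-axes [-0.11 -0.13  3.51] spin -0.02 after spin [-0.12 -0.14  3.51] q6 2.07 F [-0.  -1.  -1.7] open 0.021 59.0
```

View pics/s2.png

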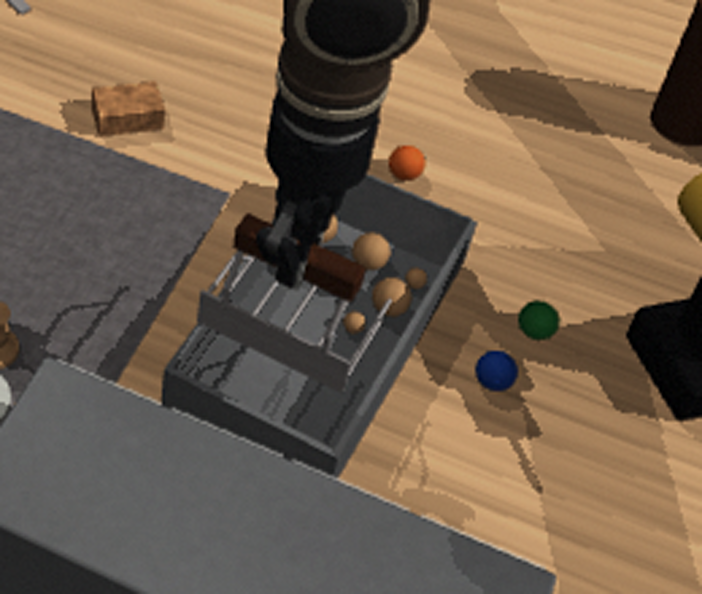

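The scoop is held level over the empty end of the tray, with the keepers ahead of its mouth. Lowering it in.

```bash
python3 -m inch '[{"tx":-0.12,"ty":-0.14,"tz":0.3,"spin":0},{"tx":0,"ty":0,"tz":0.6,"spin":0},{"tx":0,"ty":0,"tz":0.6,"spin":0},{"tx":0,"ty":0,"tz":0.6,"spin":0},{"tx":0,"ty":0,"tz":0.5,"spin":0},{"tx":0,"ty":0,"tz":0.4,"spin":0},{"tx":0,"ty":0,"tz":0.2,"spin":0},{"tx":0,"ty":0,"tz":0.2,"spin":0},{"tx":0,"ty":0,"tz":0.1,"spin":0},{"tx":0,"ty":0,"tz":0,"spin":0},{"tx":0,"ty":0,"tz":0,"spin":0}]'
python3 -c "from h import *; need(.6521,.2782,.0905,-5.1)"
```

```text
t: 6.67
ee_pos: [0.6527, 0.2777, 0.0944]
orientation: [2.32, 2.117, 0.001]
wrist_force: [0.5, 0.2, -0.6]
opening: 0.0211
grasp_force: 59.0
t 6.67 p [0.6527 0.2777 0.0944] yang -5.24 tilt 0.05 units now-axes [ 0.02 -0.03  0.16] spin -0.03 after spin [ 0.02 -0.03  0.16] q6 2.06 F [ 0.5  0.2 -0.6] open 0.0211 59.0
```

```bash
python3 -m inch '[{"tx":0,"ty":0,"tz":0.1,"spin":0},{"tx":0,"ty":-0.1,"tz":0.06,"spin":0},{"tx":0,"ty":-0.2,"tz":0,"spin":0},{"tx":0,"ty":-0.3,"tz":0,"spin":0},{"tx":0,"ty":-0.3,"tz":0,"spin":0},{"tx":0,"ty":-0.3,"tz":0,"spin":0},{"tx":0,"ty":-0.3,"tz":0,"spin":0},{"tx":0,"ty":-0.3,"tz":0,"spin":0},{"tx":0,"ty":-0.3,"tz":0,"spin":0},{"tx":0,"ty":-0.3,"tz":0,"spin":0},{"tx":0,"ty":-0.3,"tz":0,"spin":0},{"tx":0,"ty":-0.3,"tz":0,"spin":0},{"tx":0,"ty":-0.3,"tz":0,"spin":0},{"tx":0,"ty":-0.3,"tz":0,"spin":0},{"tx":0,"ty":-0.3,"tz":0,"spin":0},{"tx":0,"ty":-0.3,"tz":0,"spin":0},{"tx":0,"ty":-0.3,"tz":0,"spin":0},{"tx":0,"ty":-0.3,"tz":0,"spin":0},{"tx":0,"ty":-0.2,"tz":0,"spin":0},{"tx":0,"ty":0,"tz":0,"spin":0}]'
python3 - <<'E'
from h import *
need(.519,.2902,.0905,-5.1)
a,R,t=snap('top');im1=cv2.resize(a['frame'][:,:,::-1][200:320,150:270],(480,480),interpolation=cv2.INTER_CUBIC)
a,R,t=snap('scene');im2=cv2.resize(a['frame'][:,:,::-1][230:330,370:490],(320,480*320//400),interpolation=cv2.INTER_CUBIC)
im=np.zeros((480,800,3),np.uint8);im[:,:480]=im1;im[:im2.shape[0],480:]=im2;cv2.imwrite('pics/a3.png',im)
E
```

```text
t: 8.33
ee_pos: [0.5266, 0.2892, 0.0899]
orientation: [-2.319, -2.118, 0.001]
wrist_force: [-0.6, -0.3, 3.0]
opening: 0.0211
grasp_force: 59.5
t 8.33 p [0.5266 0.2892 0.0899] yang -5.2 tilt 0.05 units now-axes [ 0.01 -0.31 -0.02] spin -0.02 after spin [ 0.01 -0.31 -0.02] q6 2.16 F [-0.6 -0.3  3. ] open 0.0211 59.5
```

View pics/a3.png

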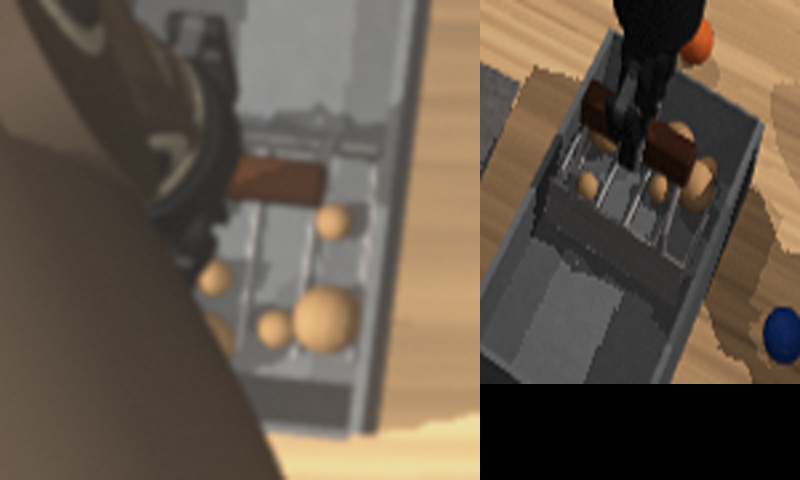

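Each keeper is ahead of the back plate and inside the scoop's span; one is clearly in the right-hand lane at (325,318). I'll finish the push to the wall foot, lift a few mm and check with the wrist camera.

```bash
python3 -m inch '[{"tx":0,"ty":-0.15,"tz":0,"spin":0},{"tx":0,"ty":-0.15,"tz":0,"spin":0},{"tx":0,"ty":-0.08,"tz":0,"spin":0},{"tx":0,"ty":0,"tz":0,"spin":0},{"tx":0,"ty":0,"tz":0,"spin":0},{"tx":0,"ty":0,"tz":-0.1,"spin":0},{"tx":0,"ty":0,"tz":-0.15,"spin":0},{"tx":0,"ty":0,"tz":-0.1,"spin":0},{"tx":0,"ty":0,"tz":0,"spin":0}]'
python3 - <<'E'
from h import *
need(.519,.2902,.0905,-5.1)
snap('wrist','w4.png')
E
```

```text
t: 9.18
ee_pos: [0.5186, 0.29, 0.0988]
orientation: [-2.321, -2.118, 0.0]
wrist_force: [-0.4, 0.7, -1.4]
opening: 0.0209
grasp_force: 58.9
t 9.18 p [0.5186 0.29   0.0988] yang -5.23 tilt 0.0 units now-axes [0.01 0.02 0.33] spin -0.03 after spin [0.01 0.02 0.33] q6 2.17 F [-0.4  0.7 -1.4] open 0.0209 58.9
```

View pics/w4.png

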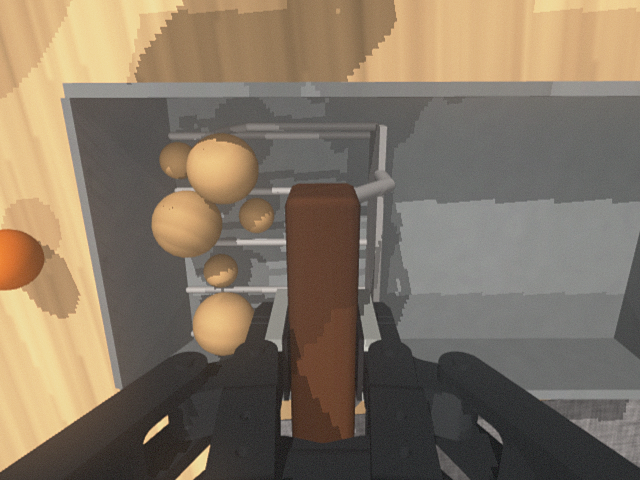

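The wrist view shows all three keepers on the wires, at (222,170), (187,223) and (224,324). The smalls are on the floor in the slots. The tool can't pitch, so acceleration has to manage the rolling. I'll climb mouth-first along the wall, then swing in an arc with the mouth facing inward, so the balls roll back against the plate.

```bash
python3 -m inch '[{"tx":0,"ty":-0.08,"tz":-0.3,"spin":0},{"tx":0,"ty":-0.15,"tz":-0.4,"spin":0},{"tx":0,"ty":-0.2,"tz":-0.45,"spin":0},{"tx":0,"ty":-0.2,"tz":-0.45,"spin":0},{"tx":0,"ty":-0.2,"tz":-0.45,"spin":0},{"tx":0,"ty":-0.2,"tz":-0.4,"spin":0},{"tx":-0.3,"ty":-0.2,"tz":-0.1,"spin":0.3},{"tx":-0.6,"ty":-0.2,"tz":0,"spin":0.6},{"tx":-0.9,"ty":-0.2,"tz":0,"spin":0.9},{"tx":-1,"ty":-0.18,"tz":0,"spin":1},{"tx":-1,"ty":-0.15,"tz":0,"spin":1},{"tx":-1,"ty":-0.12,"tz":0,"spin":1},{"tx":-1,"ty":-0.09,"tz":0,"spin":1},{"tx":-1,"ty":-0.06,"tz":0,"spin":1},{"tx":-1,"ty":-0.03,"tz":0,"spin":1},{"tx":-1,"ty":0,"tz":0,"spin":1},{"tx":-1,"ty":0,"tz":0,"spin":1},{"tx":-0.9,"ty":0,"tz":0,"spin":0.9},{"tx":-0.6,"ty":0,"tz":0,"spin":0.6},{"tx":-0.3,"ty":0,"tz":0,"spin":0.3}]'
python3 - <<'E'
from h import *
need(.54,-.18,.16,120)
snap('wrist','w5.png')
E
```

```text
t: 10.9
ee_pos: [0.3351, 0.0458, 0.1624]
orientation: [2.969, 1.027, 0.0]
wrist_force: [-0.1, -0.5, -2.9]
opening: 0.0212
grasp_force: 58.9
t 10.9 p [0.3351 0.0458 0.1624] yang -51.84 tilt 0.01 units now-axes [ 0.86 12.17  0.1 ] spin -42.96 after spin [ -2.58 -11.92   0.1 ] q6 2.61 F [-0.1 -0.5 -2.9] open 0.0212 58.9
```

View pics/w5.png

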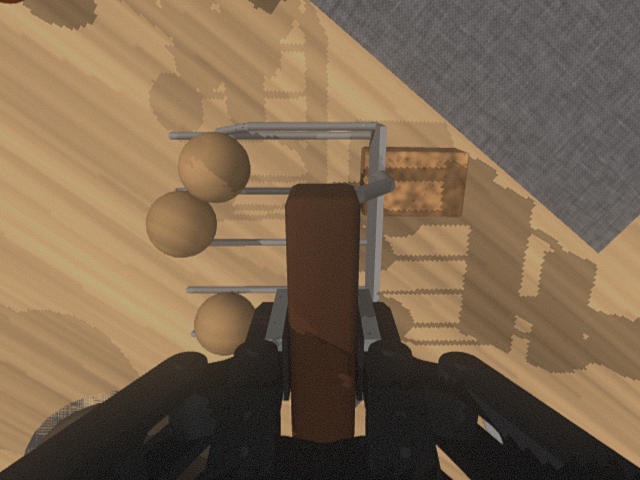

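All three keepers are still on the scoop at (214,168), (181,224) and (225,323), and no small balls are with them. They hardly rolled, so gentle motion is safe. Next I'll turn the mouth towards the bowl, pivoting about the balls so they feel little acceleration.

```bash
python3 -m inch '[{"tx":0,"ty":0,"tz":0,"spin":0},{"tx":0.05,"ty":0,"tz":0,"spin":-0.2},{"tx":0.1,"ty":0,"tz":0,"spin":-0.4},{"tx":0.15,"ty":0,"tz":0,"spin":-0.6},{"tx":0.2,"ty":0,"tz":0,"spin":-0.8},{"tx":0.24,"ty":0,"tz":0,"spin":-1},{"tx":0.24,"ty":0,"tz":0,"spin":-1},{"tx":0.24,"ty":0,"tz":0,"spin":-1},{"tx":0.24,"ty":0,"tz":0,"spin":-1},{"tx":0.24,"ty":0,"tz":0,"spin":-1},{"tx":0.24,"ty":0,"tz":0,"spin":-1},{"tx":0.24,"ty":0,"tz":0,"spin":-1},{"tx":0.24,"ty":0,"tz":0,"spin":-1},{"tx":0.24,"ty":0,"tz":0,"spin":-1},{"tx":0.24,"ty":0,"tz":0,"spin":-1},{"tx":0.24,"ty":0,"tz":0,"spin":-1},{"tx":0.24,"ty":0,"tz":0,"spin":-1},{"tx":0.24,"ty":0,"tz":0,"spin":-1},{"tx":0.24,"ty":0,"tz":0,"spin":-1},{"tx":0.24,"ty":0,"tz":0,"spin":-1}]'
python3 -m inch '[{"tx":0.24,"ty":0,"tz":0,"spin":-1},{"tx":0.24,"ty":0,"tz":0,"spin":-1},{"tx":0.24,"ty":0,"tz":0,"spin":-1},{"tx":0.24,"ty":0,"tz":0,"spin":-1},{"tx":0.24,"ty":0,"tz":0,"spin":-1},{"tx":0.24,"ty":0,"tz":0,"spin":-1},{"tx":0.24,"ty":0,"tz":0,"spin":-1},{"tx":0.24,"ty":0,"tz":0,"spin":-1},{"tx":0.24,"ty":0,"tz":0,"spin":-1},{"tx":0.24,"ty":0,"tz":0,"spin":-1},{"tx":0.24,"ty":0,"tz":0,"spin":-1},{"tx":0.24,"ty":0,"tz":0,"spin":-1},{"tx":0.24,"ty":0,"tz":0,"spin":-1},{"tx":0.24,"ty":0,"tz":0,"spin":-1},{"tx":0.24,"ty":0,"tz":0,"spin":-1},{"tx":0.24,"ty":0,"tz":0,"spin":-1},{"tx":0.2,"ty":0,"tz":0,"spin":-0.8},{"tx":0.15,"ty":0,"tz":0,"spin":-0.6},{"tx":0.1,"ty":0,"tz":0,"spin":-0.4},{"tx":0.05,"ty":0,"tz":0,"spin":-0.2}]'
python3 - <<'E'
from h import *
need(.490,-.206,.15,120)
a,R,t=snap('wrist');i1=cv2.resize(a['frame'][:,:,::-1],(400,300));a,R,t=snap('top');i2=cv2.resize(a['frame'][:,:,::-1],(400,300));cv2.imwrite('pics/a6.png',np.hstack([i1,i2]))
E
```

```text
t: 12.62
ee_pos: [0.37, 0.1392, 0.1619]
orientation: [-1.874, -2.521, 0.001]
wrist_force: [0.7, -0.1, -2.6]
opening: 0.0208
grasp_force: 58.9
t: 14.28
ee_pos: [0.291, 0.203, 0.1621]
orientation: [-0.039, -3.141, 0.0]
wrist_force: [-0.5, 0.5, -2.0]
opening: 0.0212
grasp_force: 58.9
t 14.28 p [0.291  0.203  0.1621] yang 88.56 tilt 0.03 units now-axes [ -8.37 -16.16   0.48] spin -7.86 after spin [  1.29 -18.15   0.49] q6 0.63 F [-0.5  0.5 -2. ] open 0.0212 58.9
```

View pics/a6.png

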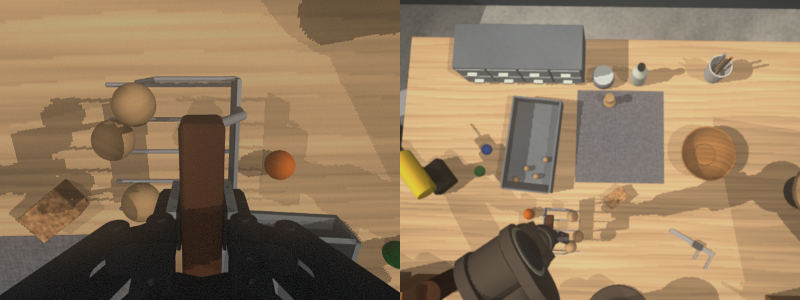

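All three keepers are still on the wires and the four smalls are in the tray. Finishing the turn towards the bowl at (0.539,-0.284).

```bash
python3 -m inch '[{"tx":0.1,"ty":0,"tz":0,"spin":-0.4},{"tx":0.2,"ty":0,"tz":0.05,"spin":-0.8},{"tx":0.24,"ty":0,"tz":0.1,"spin":-1},{"tx":0.24,"ty":0,"tz":0.1,"spin":-1},{"tx":0.24,"ty":0,"tz":0.1,"spin":-1},{"tx":0.24,"ty":0,"tz":0.05,"spin":-1},{"tx":0.2,"ty":0,"tz":0.05,"spin":-0.8},{"tx":0.1,"ty":0,"tz":0,"spin":-0.4},{"tx":0.05,"ty":0,"tz":0,"spin":-0.2},{"tx":0,"ty":0,"tz":0,"spin":0},{"tx":0,"ty":0,"tz":0,"spin":0}]'
python3 - <<'E'
from h import *
b=np.array([.5386,-.2844])
o=robot.observe();p=np.array(o['ee_pos'])[:2];d=b-p;L=np.linalg.norm(d);h=d/L;q=b-.092*h;print(np.degrees(np.arctan2(h[1],h[0])),L,q)
need(q[0],q[1],.1495,np.degrees(np.arctan2(-h[1],-h[0])))
E
```

```text
t: 15.3
ee_pos: [0.2519, 0.1956, 0.1511]
orientation: [-0.673, 3.068, 0.0]
wrist_force: [0.3, -0.4, -2.3]
opening: 0.0209
grasp_force: 58.9
-59.15003083987866 0.5590514072318689 [ 0.49142316 -0.2054168 ]
t 15.3 p [0.2519 0.1956 0.1511] yang 114.74 tilt 0.02 units now-axes [ -1.99 -18.58   0.06] spin -1.53 after spin [  0.   -18.68   0.07] q6 0.23 F [ 0.3 -0.4 -2.3] open 0.0209 58.9
```

```bash
python3 -m inch '[{"tx":-0.05,"ty":-0.1,"tz":0,"spin":0},{"tx":-0.1,"ty":-0.2,"tz":0,"spin":0},{"tx":-0.12,"ty":-0.3,"tz":0,"spin":0},{"tx":-0.15,"ty":-0.4,"tz":0,"spin":0},{"tx":-0.15,"ty":-0.5,"tz":0,"spin":0},{"tx":-0.15,"ty":-0.6,"tz":0,"spin":0},{"tx":-0.15,"ty":-0.7,"tz":0,"spin":0},{"tx":-0.15,"ty":-0.8,"tz":0,"spin":0},{"tx":-0.15,"ty":-0.9,"tz":0,"spin":0},{"tx":-0.15,"ty":-0.9,"tz":0,"spin":0},{"tx":-0.15,"ty":-0.9,"tz":0,"spin":0},{"tx":-0.15,"ty":-0.9,"tz":0,"spin":0},{"tx":-0.15,"ty":-0.9,"tz":0,"spin":0},{"tx":-0.15,"ty":-0.9,"tz":0,"spin":0},{"tx":-0.15,"ty":-0.9,"tz":0,"spin":0},{"tx":-0.15,"ty":-0.9,"tz":0,"spin":0},{"tx":-0.15,"ty":-0.9,"tz":0,"spin":0},{"tx":-0.1,"ty":-0.9,"tz":0,"spin":0},{"tx":-0.05,"ty":-0.9,"tz":0,"spin":0}]'
python3 -c "from h import *; need(.500,-.201,.1495,114.7)"
```

```text
t: 16.88
ee_pos: [0.451, -0.0867, 0.1508]
orientation: [0.672, -3.069, 0.0]
wrist_force: [-0.3, 0.8, -2.0]
opening: 0.0211
grasp_force: 58.9
t 16.88 p [ 0.451  -0.0867  0.1508] yang 114.71 tilt 0.01 units now-axes [ 0.13 -4.97  0.05] spin 0.0 after spin [ 0.13 -4.97  0.05] q6 -0.62 F [-0.3  0.8 -2. ] open 0.0211 58.9
```

```bash
python3 -m inch '[{"tx":0,"ty":-0.95,"tz":0,"spin":0},{"tx":0,"ty":-1,"tz":0,"spin":0},{"tx":0,"ty":-1,"tz":0,"spin":0},{"tx":0,"ty":-1,"tz":0,"spin":0},{"tx":0,"ty":-1,"tz":0,"spin":0},{"tx":0,"ty":0,"tz":0,"spin":0},{"tx":0,"ty":0,"tz":0,"spin":0},{"tx":0,"ty":0,"tz":0,"spin":0},{"tx":0,"ty":0,"tz":0,"spin":0},{"tx":0,"ty":0,"tz":0,"spin":0},{"tx":0,"ty":0,"tz":0,"spin":0}]'
python3 - <<'E'
from h import *
need(.500,-.201,.1495,114.7)
a,R,t=snap('wrist');i1=cv2.resize(a['frame'][:,:,::-1],(400,300));a,R,t=snap('scene');i2=cv2.resize(a['frame'][:,:,::-1][150:300,130:330],(400,300));cv2.imwrite('pics/a7.png',np.hstack([i1,i2]))
E
```

```text
t: 17.8
ee_pos: [0.502, -0.1964, 0.1513]
orientation: [-0.675, 3.068, -0.0]
wrist_force: [0.6, -0.6, -1.2]
opening: 0.0214
grasp_force: 59.2
t 17.8 p [ 0.502  -0.1964  0.1513] yang 114.82 tilt 0.02 units now-axes [ 0.15 -0.13  0.07] spin 0.03 after spin [ 0.15 -0.13  0.07] q6 -0.81 F [ 0.6 -0.6 -1.2] open 0.0214 59.2
```

View pics/a7.png

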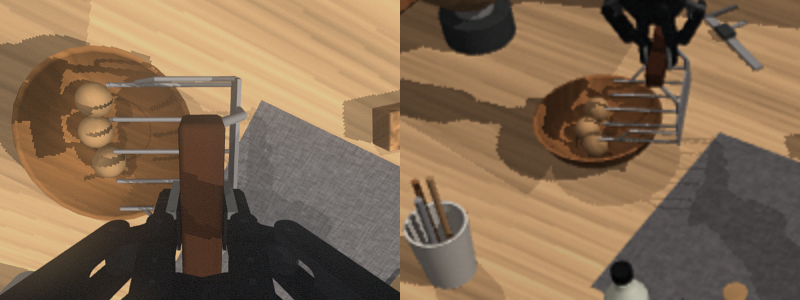

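All three keepers lie in the bowl: left panel (94,97), (97,132) and (109,163). The scoop is empty. I'll lift it and stand it back on the mat.

```bash
python3 -m inch '[{"tx":0,"ty":0,"tz":-0.4,"spin":0},{"tx":0,"ty":0.3,"tz":-0.6,"spin":0},{"tx":-0.3,"ty":0.6,"tz":0,"spin":0},{"tx":-0.6,"ty":0.8,"tz":0,"spin":0},{"tx":-0.6,"ty":0.8,"tz":0,"spin":0},{"tx":-0.6,"ty":0.8,"tz":0,"spin":0},{"tx":-0.6,"ty":0.8,"tz":0,"spin":0},{"tx":-0.6,"ty":0.8,"tz":0,"spin":0},{"tx":-0.6,"ty":0.8,"tz":0,"spin":0},{"tx":-0.6,"ty":0.7,"tz":0,"spin":0},{"tx":-0.5,"ty":0.4,"tz":0,"spin":0},{"tx":-0.3,"ty":0.2,"tz":0.3,"spin":0},{"tx":0,"ty":0,"tz":0.7,"spin":0},{"tx":0,"ty":0,"tz":0.7,"spin":0},{"tx":0,"ty":0,"tz":0.7,"spin":0},{"tx":0,"ty":0,"tz":0.6,"spin":0},{"tx":0,"ty":0,"tz":0.3,"spin":0},{"tx":0,"ty":0,"tz":0.2,"spin":0},{"tx":0,"ty":0,"tz":0,"spin":0},{"tx":0,"ty":0,"tz":0,"spin":0}]'
python3 -c "from h import *; need(.55,.02,.0818,114.7)"
```

```text
t: 19.57
ee_pos: [0.5495, 0.0173, 0.0891]
orientation: [-0.673, 3.068, -0.0]
wrist_force: [-0.8, -0.4, -1.6]
opening: 0.0216
grasp_force: 59.4
t 19.57 p [0.5495 0.0173 0.0891] yang 114.75 tilt 0.03 units now-axes [-0.07  0.09  0.29] spin 0.01 after spin [-0.07  0.09  0.29] q6 -0.4 F [-0.8 -0.4 -1.6] open 0.0216 59.4
```

```bash
python3 -m inch '[{"tx":0,"ty":0,"tz":0.1,"spin":0},{"tx":0,"ty":0,"tz":0.1,"spin":0},{"tx":0,"ty":0,"tz":0.06,"spin":0},{"tx":0,"ty":0,"tz":0.04,"spin":0},{"tx":0,"ty":0,"tz":0,"spin":0},{"tx":0,"ty":0,"tz":0,"spin":0}]'
```

```text
t: 20.07
ee_pos: [0.5495, 0.0174, 0.0819]
orientation: [-0.673, 3.067, -0.0]
wrist_force: [-1.8, -0.3, 6.6]
opening: 0.021
grasp_force: 60.0
```

Contact shows as about +8 N upward, so the scoop is standing on the bench. Releasing and retreating straight up.

```bash
python3 -m inch '[{"tx":0,"ty":0,"tz":0,"spin":0},{"tx":0,"ty":0,"tz":0,"spin":0},{"tx":0,"ty":0,"tz":0,"spin":0},{"tx":0,"ty":0,"tz":0,"spin":0},{"tx":0,"ty":0,"tz":0,"spin":0},{"tx":0,"ty":0,"tz":0,"spin":0},{"tx":0,"ty":0,"tz":0,"spin":0},{"tx":0,"ty":0,"tz":0,"spin":0}]' 0.6
python3 -m inch '[{"tx":0,"ty":0,"tz":-0.2,"spin":0},{"tx":0,"ty":0,"tz":-0.5,"spin":0},{"tx":0,"ty":0,"tz":-0.8,"spin":0},{"tx":0,"ty":0,"tz":-1,"spin":0},{"tx":0,"ty":0,"tz":-1,"spin":0},{"tx":0,"ty":0,"tz":-1,"spin":0},{"tx":0,"ty":0,"tz":-1,"spin":0},{"tx":0,"ty":0,"tz":-0.5,"spin":0},{"tx":0,"ty":0,"tz":0,"spin":0},{"tx":0,"ty":0,"tz":0,"spin":0}]'
python3 -c "
from h import *
snap('scene','s8.png')"
```

```text
t: 20.73
ee_pos: [0.5492, 0.0174, 0.081]
orientation: [0.674, -3.068, -0.0]
wrist_force: [-0.6, 0.6, 0.3]
opening: 0.0686
grasp_force: 0.0
t: 21.57
ee_pos: [0.5496, 0.0175, 0.2316]
orientation: [-0.673, 3.067, -0.0]
wrist_force: [0.3, 0.5, -0.9]
opening: 0.0683
grasp_force: 0.0
```

View pics/s8.png

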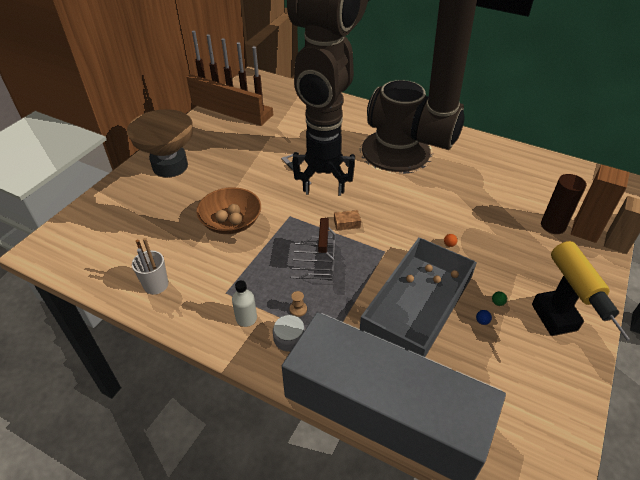

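The scoop stands upright on the mat at (318,255), with three balls in the bowl at (230,213) and four smalls in the tray. The other things on the bench look unmoved.

```bash
python3 -c "
from rig import robot
print(robot.job_done())"
```

```text
the job is handed in; nothing more can be done
None
```

The job is handed in at about 22 s of the 72 s allowed: the three full-size balls are in the bowl, the four small ones are still in the tray, the scoop is standing free on the mat, and nothing else on the bench looks moved.

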